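# Lay out the specimen station

## Task

Lay out the specimen station on the white board with three round wells: stand the white tablet jar in the end well beside the timer, the small dropper bottle in the other end well beside the tape roll, and the empty specimen cup in the middle well between them, all upright and flat on the well floors, with the loose lid lying level and centred on top of the cup. Leave the timer, the tape roll and the lighter where they are.

Things in the scene. Friction and masses are not known exactly. Their poses are not given: they have to be found in the camera images.
- board: Fixed white plastic board on the bench, 84 x 290 mm and 8 mm high, with three round wells in a row along its length, each 60 mm across and 4 mm deep (well floors 4 mm above the bench). Origin: centre of its underside, z up, y along its length. The wells' centres lie on its y axis at y = +95 mm, 0 and -95 mm. It lies roughly across the robot's view, turned by up to 0.3 rad.
- timer: Kitchen-type clockwork timer, cream box with a red dial grip on its front, 47 x 62 x 66 mm high. It stands on the bench beyond one end of the board (which end varies), its centre about 200 mm from the board's centre, and marks that end. Origin: centre of its underside. Must not be moved.
- tape_roll: Roll of beige tape lying flat on the bench, 104 mm across and 25 mm high, beyond the board's other end, about 205 mm from the board's centre. Origin: centre of its underside. Must not be moved.
- jar_center (a point): White plastic tablet jar with a press lid, round, 42 mm across and 55 mm high, standing upright on the bench. Point on its axis half-way up (27.5 mm above its underside), z up.
- dropper_center (a point): Small brown dropper bottle with a black collar and red rubber teat, 77 mm high; the round body is 29 mm across up to 51 mm above its underside, the collar 23 mm across above that, then the teat, 16 mm across. Point on its axis half-way up (38.5 mm above its underside), z up. Grasp round the body.
- cup_center (a point): Clear plastic specimen cup, open and empty, 44 mm high, 56 mm across the rim tapering to 44 mm at the foot. Point on its axis half-way up (22 mm above its underside), z up. Grip it across the upper part, some 30 mm above its underside, so that the fingertips stay clear of the board when it is set in a well. It stands alone on the bench near the robot; it weighs about 25 g, so grip gently.
- lid_center (a point): White screw lid of the cup, a flat disc 60 mm across (firm grip diameter 58 mm) and 8 mm thick, lying alone on the bench. Point at its centre, 4 mm above its underside, z up. It needs no screwing: it rests on the cup's rim (with the cup in its well, its underside is then about 47 mm above the bench).
- lighter: Green pocket lighter lying flat among the loose things, 25 x 83 x 13 mm, its length along its y axis. Origin: centre of its underside. A bystander, must not be moved.
Not all that is in view belongs to the job. What is shaped like the part that bears jar_center but orange, turquoise or yellow is not meant.

How it is judged:
By the outcome, as a careful person would: the job done as asked, in the order asked, and still so for the second after the job is handed in, with the robot touching nothing.
It also fails if it takes over 109 s, if anything falls off the work surface, if the arm or the gripper's body presses on something with over 40 N, if the wrist force passes 120 N, or if a joint passes its speed limit or range.

## Robot

A 6-joint arm with a two-finger parallel gripper is mounted at the origin on a cart in front of the work surface, level with it; the furniture and walls round the work are solid. World frame = base frame: x ahead of the robot, y to its left, z up, the work surface at z = 0. Lengths are in m, angles in rad, forces in N, time in s.
With the tool pointing down it reaches from about 0.325 to 0.775 m from the base axis. Payload 5.5 kg.
Tool frame: the origin (TCP) lies on the mounting face of the last link; the fingertips stand 173 mm ahead of it and the grasp point (between the pads) lies 155 mm ahead of it (bot.tcp_to_grasp is the distance from the TCP to the grasp point, in m); z points along the fingers, y is the line along which they close (so a half turn about z gives the same grasp; the last joint's range is limited). The gripper opens to 85 mm and grips with 20 to 120 N. Pads are 22 mm wide; open, the fingers measure 114 mm over their backs; the gripper's body (76 mm by 85 mm) begins 54 mm behind the grasp point. The pads swing forward as they close: fully open they stand 13 mm farther back than shut.
Start: joints at [1.214, 0.091, 1.231, -0, 1.82, -0.057], TCP at [0.177, 0.573, 0.405] pointing down, gripper open.
Joint ranges: [-2.87, 2.87], [-0.86, 2.18], [0.17, 2.46], [-1.51, 4.65], [0.06, 2.69], [-2.65, 2.65]. Speed limits (rad/s): [2.57, 2.57, 3.01, 3.14, 3.14, 3.14].

## Interface

Orientations are given as a rotation vector (axis times angle).
In Python, from station import bot, eyes gives the robot as it stands.
- The arm moves only by the tool play_rows, never from a script. Its argument "motion" is one flat list of numbers, 7 for each row, row after row: the closure, from 0 (fully open) to 1 (shut), then the shift along the tool's x, y, z in cm, then the turn, a rotation vector about the tool's x, y, z in rad. In form: [fingers, tx, ty, tz, wx, wy, wz, fingers, tx, ty, tz, wx, wy, wz, ...]. A call has 1 to 5 rows; each row shifts and turns the commanded pose from where the row before left it, along the tool's axes as they then stand; what a row does not reach is not made up. A row lasts 1/10 s, in which the tool goes at most 50 mm and 8.59 degrees, less where a joint would pass 70% of its speed; a pose out of reach is approached as far as the arm can. A call with a gripper value outside its range is refused whole. The fingers move at their own pace and stop on an object; "grip_force" is the grip in N (left out, the last holds). Time passes only in rows, so rows that do not move let the fingers close. It gives the time, the measured TCP pose, the force, the opening and the grip force at its end, in the units of the state.
- bot.state(): the state, without advancing time (a new reading comes with each control period).
- eyes.get_image(name): name is "side" or "top" or "wrist"; returns the picture (384x512x3 uint8, red, green, blue); there is no depth.
- eyes.get_calibration(name): a dict with "fx", "fy", "cx", "cy" (pixels), "eye" and "attitude" of the camera in the world. Camera axes: x right, y down, z forward; pixel columns grow to the right and rows downward; lengths in m; the calibration is good to about 2 mm. A picture is of the moment at which its call begins: read the wrist's pose just before it. get_calibration takes no time and is no camera call; for the wrist camera it gives the pose at the moment of the call.
- bot.hand_in(): hands the job in; it is judged then, once.
The state is a dict: "time_s": time; "q": joint angles; "dq": joint speeds; "joint_torque": joint torques, N m; "position": TCP position; "tcp_rot": TCP orientation; "force": force on the tool from outside, world axes, zero at the start; "torque": the same for the moment, N m; "opening": finger opening in m; "gripper_force": force on a finger pad.
Only numpy, scipy, OpenCV 4.12 (cv2) and the standard library are available. Lean on these libraries where they do the work, as an engineer would, in place of code of your own. Each camera call takes 0.05 s, during which the arm holds its last target. There are 200 camera calls.

## Working session

There is one attempt and no reset: what is moved stays moved. The work goes in short steps, Python scripts to look and compute and a tool call to move; the robot and the scene stay as the last step left them, time stands still between calls to the robot, and variables do not carry over. Pictures are saved under pics/ and viewed, at most 14 in all, crops included, and the job is handed in when it is done.

Besides the shell and the picture viewer there is one more tool, called by a JSON object that holds its "method" and its "body". play_rows: Moves the arm, as the interface text tells. Its arguments: {"type":"object","properties":{"motion":{"type":"array","items":{"type":"number"}},"grip_force":{"type":"number"}},"required":["motion"]}

```bash
mkdir -p pics; ls
python3 - <<'E'
from station import bot, eyes
import cv2
for n in("top","side"):
    im=eyes.get_image(n); cv2.imwrite(f"pics/{n}0.png",im[:,:,::-1])
    c=eyes.get_calibration(n); print(n,c)
print(bot.state(), bot.tcp_to_grasp); print(eyes.get_calibration("wrist"))
E
```

```text
pics
top {'fx': 364.0833741393311, 'fy': 364.0833741393311, 'cx': 253.8132405818558, 'cy': 193.78852556596007, 'eye': array([0.44259111, 0.02431724, 1.03887724]), 'attitude': array([-2.15963865,  2.17349218, -0.10751849])}
side {'fx': 463.8955041081732, 'fy': 463.8955041081732, 'cx': 262.07296876845294, 'cy': 192.24842581555785, 'eye': array([0.30020627, 1.18217886, 0.62811987]), 'attitude': array([-0.24023983,  2.55600717, -1.58834563])}
{'time_s': 0.1, 'q': array([ 1.21429870e+00,  9.18113116e-02,  1.23177592e+00,  1.60748401e-05,
        1.81981369e+00, -5.67318001e-02]), 'dq': array([ 0.00137437, -0.0012293 , -0.00122528, -0.00164848,  0.0002208 ,
       -0.00068732]), 'joint_torque': array([ 2.77596628e-03, -4.60218287e+01, -4.19218683e+01,  7.69494250e-06,
        1.06953058e-02,  2.15483414e-05]), 'position': array([0.17721452, 0.57328957, 0.40364115]), 'tcp_rot': array([-4.69046042e-01, -3.10598873e+00,  2.77463519e-03]), 'force': array([ 0.70340914, -0.48267208, -0.53912117]), 'torque': array([-0.02362271,  0.02226501, -0.0199993 ]), 'gripper_force': 0.0, 'opening': 0.0854519442593826} 0.1547
{'fx': 290.78719380019896, 'fy': 290.78719380019896, 'cx': 256.9917500392739, 'cy': 192.4080200702142, 'eye': array([0.11166   , 0.59283565, 0.373478  ]), 'attitude': array([2.34408772, 1.72952541, 0.23134199])}
```

View pics/top0.png

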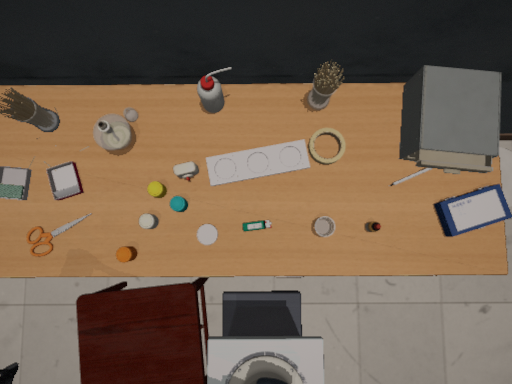

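View pics/side0.png

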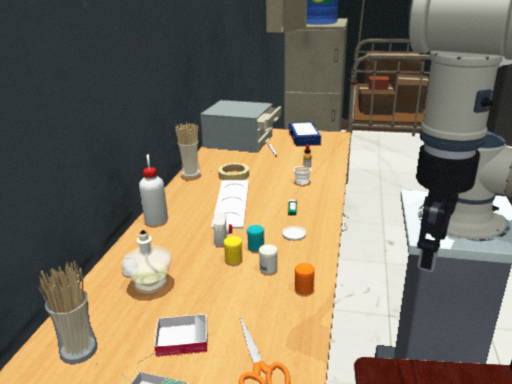

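The top view shows the board at about (258,163), with the timer (186,170) on its left and the tape (327,146) on its right. The white jar is at (147,221), the dropper (375,227), the cup (324,227), the lid (207,234) and the lighter (257,226).

```bash
cat > h.py <<'E'
from station import bot, eyes
import cv2, numpy as np
from scipy.spatial.transform import Rotation as R
def cast(c,px,z):
    px=np.atleast_2d(np.float64(px)); d=np.c_[(px[:,0]-c["cx"])/c["fx"],(px[:,1]-c["cy"])/c["fy"],np.ones(len(px))]
    d=R.from_rotvec(c["attitude"]).apply(d); e=c["eye"]
    return (e+d*((z-e[2])/d[:,2])[:,None])[:,:2]
def blob(mask,x,y,r):
    m=np.zeros(mask.shape,np.uint8); m[max(0,y-r):y+r,max(0,x-r):x+r]=1
    m=(mask.astype(np.uint8)&m)
    n,l,s,ce=cv2.connectedComponentsWithStats(m); k=1+np.argmax(s[1:,4])
    return max(cv2.findContours((l==k).astype(np.uint8),0,1)[0],key=len)[:,0,:],s[k,4]
def go(x,y,z,yaw):
    """grasp point target, yaw = world angle of the tool y (closing) line; prints tool-axis shift cm and turn"""
    s=bot.state(); r=R.from_rotvec(s["tcp_rot"]); M=r.as_matrix()
    g=s["position"]+M[:,2]*bot.tcp_to_grasp
    best=None
    for k in(-1,0,1):
        Y=yaw+k*np.pi; T=np.c_[[np.sin(Y),-np.cos(Y),0],[np.cos(Y),np.sin(Y),0],[0,0,-1]]
        w=(r.inv()*R.from_matrix(T)).as_rotvec()
        if best is None or np.linalg.norm(w)<np.linalg.norm(best[0])-1e-3: best=(w,T)
    w,T=best; tcp=np.array([x,y,z])-T[:,2]*bot.tcp_to_grasp
    print("grasp",g.round(4),"turn",w.round(3),"shift now-axes cm",(M.T@(tcp-s["position"])*100).round(2),"target-axes cm",(T.T@(tcp-s["position"])*100).round(2),"q6",s["q"][5].round(2),"op",round(s["opening"],4))
E
python3 - <<'E'
from h import *
im=cv2.imread("pics/top0.png"); c=eyes.get_calibration("top")
hsv=cv2.cvtColor(im,cv2.COLOR_BGR2HSV); W=(hsv[...,1]<75)&(hsv[...,2]>120)
for n,x,y,r,z in(("board",258,163,60,.008),("jar",147,221,14,.055),("lid",207,234,16,.008),("cup",324,227,16,.044),("timer",186,170,16,.066)):
    ct,a=blob(W,x,y,r); h=cv2.minEnclosingCircle(ct); mr=cv2.minAreaRect(ct)
    cc,rr=h; print(n,a,np.round(cc,1),round(rr,1),cast(c,cc,z).round(4), "rect",np.round(mr[0],1),np.round(mr[1],1))
    if n=="board":
        P=cast(c,cv2.boxPoints(mr),z); print(P.round(4),P.mean(0),[np.linalg.norm(P[i]-P[i-1]).round(4) for i in range(4)])
        i=max(range(4),key=lambda i:np.linalg.norm(P[i]-P[i-1])); d=P[i]-P[i-1]; print("long axis ang",np.arctan2(d[1],d[0]))
        b=P.mean(0);u=d/np.linalg.norm(d);print(b+.095*u,b-.095*u)
red=((hsv[...,0]<8)|(hsv[...,0]>170))&(hsv[...,1]>150)
ct,a=blob(red,375,227,12); print("teat",a,ct.mean(0),cast(c,ct.mean(0),.07))
dk=hsv[...,2]<90
ct,a=blob(dk,375,227,12); print("dark",a,ct.mean(0),cast(c,ct.mean(0),.05))
x=cv2.resize(im[130:260,110:400],None,fx=2.7,fy=2.7,interpolation=2); cv2.imwrite("pics/crop.png",x)
E
```

```text
board 2983 [257. 162.] 52.3 [[0.641  0.0184]] rect [257.4 162.1] [ 29.6 101.5]
[[ 0.6569  0.1687]
 [ 0.7098 -0.1195]
 [ 0.6245 -0.1334]
 [ 0.5724  0.1524]] [0.64090617 0.01703628] [np.float64(0.0861), np.float64(0.293), np.float64(0.0864), np.float64(0.2906)]
long axis ang -1.3892056906350818
[ 0.65806263 -0.0764017 ] [0.62374972 0.11047426]
jar 187 [145.9 220.6] 7.7 [[0.4737 0.3196]] rect [146. 221.] [14. 14.]
lid 360 [206.9 234.1] 10.7 [[0.4362 0.1608]] rect [207. 234.] [20. 20.]
cup 313 [324.5 226. ] 10.5 [[ 0.4561 -0.1638]] rect [324.5 226. ] [20.1 20.6]
timer 220 [184. 168.] 11.2 [[0.6148 0.2165]] rect [183.8 167.8] [10.4 22.1]
teat 31 [376.70588235 226.17647059] [[ 0.45452932 -0.29693279]]
dark 51 [374.54166667 226.04166667] [[ 0.45517492 -0.29773981]]
```

View pics/crop.png

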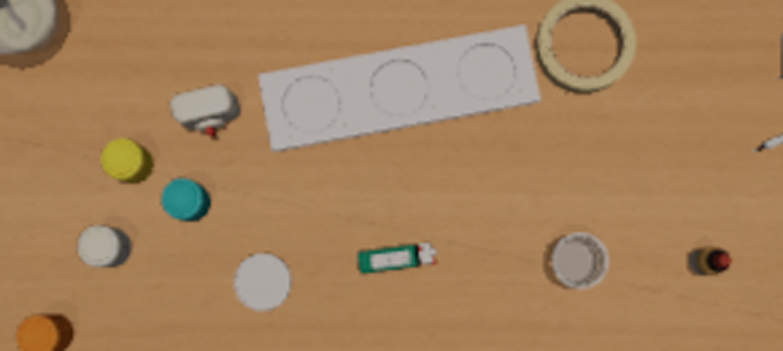

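```bash
python3 -c "
from h import *
go(.474,.320,.16,.182)"
```

```text
Traceback (most recent call last):
  File "h.py", line 20, in go
    w=(r.inv()*R.from_matrix(T)).as_rotvec()
               ~~~~~~~~~~~~~^^^
  File "scipy/spatial/transform/_rotation.pyx", line 1143, in scipy.spatial.transform._rotation.Rotation.from_matrix
ValueError: Non-positive determinant (left-handed or null coordinate frame) in rotation matrix 0: [[-0.1809969  -0.98348367  0.        ]
 [ 0.98348367 -0.1809969   0.        ]
 [ 0.          0.         -1.        ]].
```

```bash
sed -i 's/\[np.sin(Y),-np.cos(Y),0\]/[-np.sin(Y),np.cos(Y),0]/' h.py; python3 -c "
from h import *
go(.474,.320,.16,.182)"
```

```text
grasp [0.1771 0.573  0.2489] turn [-2.000e-03  1.000e-03  1.089e+00] shift now-axes cm [-35.84 -15.42   8.92] target-axes cm [-30.28  24.6    8.89] q6 -0.06 op 0.0855
```

{"method": "play_rows", "body": {"motion": [0, -3.58, -1.54, 0.9, 0, 0, 0, 0, -3.58, -1.54, 0.9, 0, 0, 0, 0, -3.58, -1.54, 0.9, 0, 0, 0, 0, -3.58, -1.54, 0.9, 0, 0, 0, 0, -3.58, -1.54, 0.9, 0, 0, 0]}}

```text
time_s: 0.6
position: [0.3264, 0.4457, 0.3588]
tcp_rot: [-0.469, -3.106, 0.001]
force: [-0.2, 0.6, 0.2]
opening: 0.0854
gripper_force: 0.0
```

{"method": "play_rows", "body": {"motion": [0, -3.58, -1.54, 0.9, 0, 0, 0, 0, -3.58, -1.54, 0.9, 0, 0, 0, 0, -3.58, -1.54, 0.9, 0, 0, 0, 0, -3.58, -1.54, 0.9, 0, 0, 0, 0, -3.58, -1.54, 0.9, 0, 0, 0]}}

```text
time_s: 1.1
position: [0.4747, 0.3191, 0.3138]
tcp_rot: [-0.469, -3.106, 0.001]
force: [-0.4, -0.1, 0.3]
opening: 0.0852
gripper_force: 0.0
```

{"method": "play_rows", "body": {"motion": [0, 0, 0, 0, 0, 0, 0.14, 0, 0, 0, 0, 0, 0, 0.14, 0, 0, 0, 0, 0, 0, 0.14, 0, 0, 0, 0, 0, 0, 0.14, 0, 0, 0, 0, 0, 0, 0.14]}}

```text
time_s: 1.6
position: [0.4737, 0.3203, 0.314]
tcp_rot: [-1.514, -2.752, 0.002]
force: [0.4, 0.3, -0.2]
opening: 0.0853
gripper_force: 0.0
```

{"method": "play_rows", "body": {"motion": [0, 0, 0, 0, 0, 0, 0.14, 0, 0, 0, 0, 0, 0, 0.14, 0, 0, 0, 0, 0, 0, 0.11, 0, 0, 0, 0, 0, 0, 0, 0, 0, 0, 0, 0, 0, 0]}}

```text
time_s: 2.1
position: [0.4737, 0.3204, 0.3143]
tcp_rot: [-2.008, -2.416, 0.001]
force: [-0.1, -0.5, 0.6]
opening: 0.0852
gripper_force: 0.0
```

```bash
python3 -c "
from h import *
go(.474,.320,.036,.182)
c=eyes.get_calibration('wrist'); cv2.imwrite('pics/w1.png',eyes.get_image('wrist')[:,:,::-1]); print(c)"
```

```text
grasp [0.4736 0.3203 0.1596] turn [-0.001  0.     0.002] shift now-axes cm [-0.04  0.03 12.36] target-axes cm [-0.04  0.02 12.36] q6 0.35 op 0.0852
{'fx': 290.78719380019896, 'fy': 290.78719380019896, 'cx': 256.9917500392739, 'cy': 192.4080200702142, 'eye': array([0.46050679, 0.38657255, 0.2840811 ]), 'attitude': array([2.85783052, 0.26386531, 0.0334402 ])}
```

View pics/w1.png

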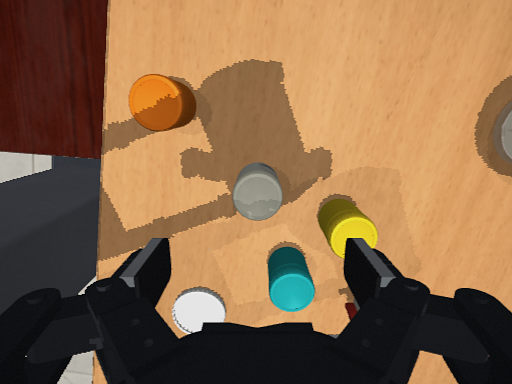

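The wrist view shows the white jar in shade, top disc about (258,197). The lid is at (199,311), and the other jars are clear of the fingers.

Run:
```python
from h import *
c=eyes.get_calibration('wrist'); im=cv2.imread('pics/w1.png'); hsv=cv2.cvtColor(im,cv2.COLOR_BGR2HSV)
m=(hsv[...,1]<60)&(hsv[...,2]>100)
ct,a=blob(m,258,192,35); cc,r=cv2.minEnclosingCircle(ct); x,y,w,h=cv2.boundingRect(ct); print(a,cc,r,(x,y,w,h))
e=cv2.Canny(im,40,100)[160:225,228:290]
print(cast(c,[[258,197],[259,200],[199,311]],.055).round(4),cast(c,[199,311],.008))
P=cast(c,[[258,197+s*22] for s in(-1,1)],.055);print(np.linalg.norm(P[0]-P[1]))
print(cast(c,[[x,197],[x+w,197],[258,y+h]],.055).round(4))
ct,a=blob(m&True,199,311,32); cc,r=cv2.minEnclosingCircle(ct); print(cc,r,cast(c,cc,.008))
```

```text
1983 (257.1451110839844, 193.82321166992188) 25.848705291748047 (233, 168, 50, 52)
[[0.4734 0.3199]
 [0.4747 0.3175]
 [0.4399 0.2019]] [[0.43571063 0.16407002]]
0.037731753833341555
[[0.4532 0.3161]
 [0.4936 0.3236]
 [0.4771 0.3001]]
(198.5, 312.5) 26.73023223876953 [[0.43541674 0.16202112]]
```

{"method": "play_rows", "body": {"motion": [0, -0.1, 0, 4, 0, 0, 0, 0, 0, 0, 4, 0, 0, 0, 0, 0, 0, 3, 0, 0, 0, 0, 0, 0, 1.4, 0, 0, 0, 0, 0, 0, 0, 0, 0, 0]}}

```text
time_s: 2.65
position: [0.4733, 0.319, 0.1883]
tcp_rot: [-2.009, -2.413, 0.007]
force: [0.2, -0.4, 0.2]
opening: 0.0854
gripper_force: 0.0
```

{"method": "play_rows", "body": {"motion": [1, 0, 0, 0, 0, 0, 0, 1, 0, 0, 0, 0, 0, 0, 1, 0, 0, 0, 0, 0, 0, 1, 0, 0, 0, 0, 0, 0, 1, 0, 0, 0, 0, 0, 0], "grip_force": 30}}

```text
time_s: 3.15
position: [0.4744, 0.3197, 0.1928]
tcp_rot: [2.011, 2.412, 0.005]
force: [-2.0, -0.5, 5.6]
opening: 0.0417
gripper_force: 29.9
```

{"method": "play_rows", "body": {"motion": [1, 0, 0, 0, 0, 0, 0, 1, 0, 0, 0, 0, 0, 0, 1, 0, 0, 0, 0, 0, 0, 1, 0, 0, 0, 0, 0, 0, 1, 0, 0, 0, 0, 0, 0]}}

```text
time_s: 3.65
position: [0.4744, 0.3197, 0.1929]
tcp_rot: [2.011, 2.412, 0.005]
force: [-1.1, -0.1, 5.5]
opening: 0.0415
gripper_force: 29.9
```

{"method": "play_rows", "body": {"motion": [1, 0, 0, -1, 0, 0, 0, 1, 0, 0, -2, 0, 0, 0, 1, 0, 0, -3, 0, 0, 0, 1, 0, 0, -3, 0, 0, 0, 1, 0, 0, -3, 0, 0, 0]}}

```text
time_s: 4.15
position: [0.4737, 0.3193, 0.3122]
tcp_rot: [-2.011, -2.413, 0.0]
force: [0.4, 0.3, -0.4]
opening: 0.0418
gripper_force: 30.5
```

```bash
python3 -c "
from h import *
go(.6237,.1105,.156,.182)"
```

```text
grasp [0.4737 0.3193 0.1575] turn [-0.     0.    -0.001] shift now-axes cm [-23.24  10.99   0.16] target-axes cm [-23.25  10.97   0.15] q6 0.35 op 0.0418
```

{"method": "play_rows", "body": {"motion": [1, -3.3, 1.57, 0, 0, 0, 0, 1, -3.3, 1.57, 0, 0, 0, 0, 1, -3.3, 1.57, 0, 0, 0, 0, 1, -3.3, 1.57, 0, 0, 0, 0, 1, -3.3, 1.57, 0, 0, 0, 0]}}

```text
time_s: 4.65
position: [0.5814, 0.17, 0.3112]
tcp_rot: [2.011, 2.413, 0.0]
force: [0.5, 0.8, -1.2]
opening: 0.0412
gripper_force: 30.5
```

{"method": "play_rows", "body": {"motion": [1, -3.3, 1.57, 0, 0, 0, 0, 1, -3.4, 1.57, 0, 0, 0, 0, 1, 0, 0, 0, 0, 0, 0, 1, 0, 0, 0, 0, 0, 0]}}

```text
time_s: 5.05
position: [0.624, 0.1102, 0.3106]
tcp_rot: [-2.013, -2.411, 0.0]
force: [0.2, 0.2, -0.3]
opening: 0.0413
gripper_force: 30.6
```

```bash
python3 -c "
from h import *
go(.6237,.1105,.156,.182)
cv2.imwrite('pics/w2.png',eyes.get_image('wrist')[:,:,::-1]); print(bot.state()['position'])"
```

```text
grasp [0.6239 0.1103 0.1559] turn [-0.001 -0.    -0.003] shift now-axes cm [ 0.03 -0.03 -0.01] target-axes cm [ 0.03 -0.03 -0.01] q6 -0.06 op 0.0413
[0.62366068 0.11108164 0.31078732]
```

View pics/w2.png

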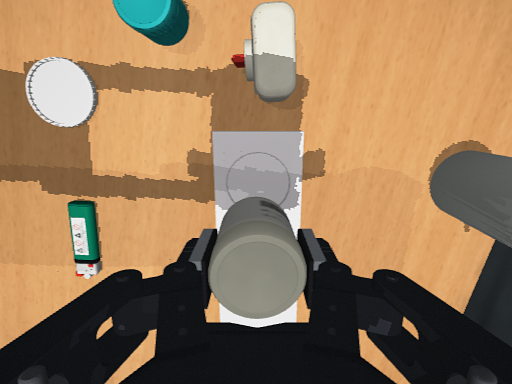

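The wrist view shows the held jar at (258,275), the well rim centred at about (258,183) and the board end at row 131.

Run:
```python
from h import *
c=eyes.get_calibration('wrist')
print(cast(c,[258.5,183],.008), "endcorners",cast(c,[[213,131.5],[302.5,131.5]],.008), cast(c,[[227,183],[290,183],[258,152]],.008))
m=cast(c,[[213,131.5],[302.5,131.5]],.008).mean(0);a=-1.389
print("well from end",m+.05*np.array([np.cos(a),np.sin(a)]))
```

```text
[[0.62360763 0.11212988]] endcorners [[0.57362264 0.15252847]
 [0.65458604 0.16731487]] [[0.59371567 0.10666166]
 [0.65348871 0.11759611]
 [0.61774048 0.1414344 ]]
well from end [0.62314417 0.11074565]
```

{"method": "play_rows", "body": {"motion": [1, 0, 0, 3.5, 0, 0, 0, 1, 0, 0, 3.5, 0, 0, 0, 1, 0, 0, 2.5, 0, 0, 0, 1, 0, 0, 1.2, 0, 0, 0, 1, 0, 0, 0, 0, 0, 0]}}

```text
time_s: 5.6
position: [0.6228, 0.112, 0.2017]
tcp_rot: [-2.008, -2.413, 0.004]
force: [0.5, -0.1, -0.2]
opening: 0.0414
gripper_force: 30.6
```

{"method": "play_rows", "body": {"motion": [1, 0, 0, 0.2, 0, 0, 0, 1, 0, 0, 0.2, 0, 0, 0, 1, 0, 0, 0.2, 0, 0, 0, 1, 0, 0, 0, 0, 0, 0]}}

```text
time_s: 6.0
position: [0.624, 0.111, 0.1984]
tcp_rot: [2.011, 2.413, 0.001]
force: [0.8, -0.3, -0.6]
opening: 0.0417
gripper_force: 30.6
```

{"method": "play_rows", "body": {"motion": [1, 0, 0, 0.1, 0, 0, 0, 1, 0, 0, 0.1, 0, 0, 0, 1, 0, 0, 0, 0, 0, 0]}}

```text
time_s: 6.3
position: [0.6239, 0.1109, 0.197]
tcp_rot: [2.011, 2.412, 0.001]
force: [-3.1, -0.7, 4.8]
opening: 0.0411
gripper_force: 31.0
```

{"method": "play_rows", "body": {"motion": [1, 0, 0, 0.1, 0, 0, 0, 1, 0, 0, 0, 0, 0, 0]}}

```text
time_s: 6.5
position: [0.6239, 0.1109, 0.1969]
tcp_rot: [2.011, 2.412, 0.001]
force: [-4.8, -1.1, 10.2]
opening: 0.0414
gripper_force: 31.4
```

Contact on the floor; release, rise.

{"method": "play_rows", "body": {"motion": [0.6, 0, 0, -0.1, 0, 0, 0, 0.3, 0, 0, 0, 0, 0, 0, 0, 0, 0, 0, 0, 0, 0, 0, 0, 0, 0, 0, 0, 0, 0, 0, 0, 0, 0, 0, 0]}}

```text
time_s: 7.0
position: [0.6238, 0.111, 0.1952]
tcp_rot: [-2.011, -2.413, 0.001]
force: [0.4, 0.2, 0.5]
opening: 0.085
gripper_force: 0.0
```

{"method": "play_rows", "body": {"motion": [0, 0, 0, -2, 0, 0, 0, 0, 0, 0, -3, 0, 0, 0, 0, 0, 0, -3.5, 0, 0, 0, 0, 0, 0, -3.5, 0, 0, 0, 0, 0, 0, 0, 0, 0, 0]}}

```text
time_s: 7.5
position: [0.6245, 0.1111, 0.3229]
tcp_rot: [2.007, 2.407, 0.012]
force: [-0.3, -0.1, 0.9]
opening: 0.0855
gripper_force: 0.0
```

```bash
python3 -c "
from h import *
go(.455,-.297,.16,.182)
cv2.imwrite('pics/w3.png',eyes.get_image('wrist')[:,:,::-1]); c=eyes.get_calibration('wrist'); print(bot.state()['position'])"
```

```text
grasp [0.6262 0.1113 0.1682] turn [ 0.011  0.001 -0.001] shift now-axes cm [-37.09 -24.03   0.58] target-axes cm [-37.06 -24.06   0.82] q6 -0.06 op 0.0855
[0.6242768  0.11104661 0.31964848]
```

View pics/w3.png

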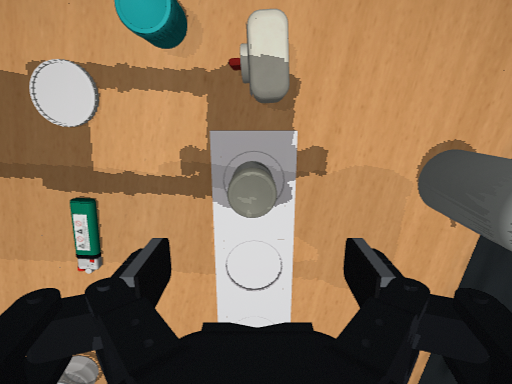

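The jar stands upright in its well at (252,190), and the next well's centre is at (254,265). Next, the dropper.

{"method": "play_rows", "body": {"motion": [0, -3.7, -2.4, 0, 0, 0, 0, 0, -3.7, -2.4, 0, 0, 0, 0, 0, -3.7, -2.4, 0, 0, 0, 0, 0, -3.7, -2.4, 0, 0, 0, 0, 0, -3.7, -2.4, 0, 0, 0, 0]}}

```text
time_s: 8.05
position: [0.538, -0.0939, 0.3139]
tcp_rot: [-2.01, -2.412, 0.002]
force: [1.0, -0.6, -0.2]
opening: 0.085
gripper_force: 0.0
```

{"method": "play_rows", "body": {"motion": [0, -3.7, -2.4, 0, 0, 0, 0, 0, -3.7, -2.4, 0, 0, 0, 0, 0, -3.7, -2.4, 0, 0, 0, 0, 0, -3.7, -2.4, 0, 0, 0, 0, 0, -3.7, -2.4, 0, 0, 0, 0]}}

```text
time_s: 8.55
position: [0.4532, -0.2976, 0.314]
tcp_rot: [-2.01, -2.412, 0.0]
force: [0.8, -0.2, 0.4]
opening: 0.0857
gripper_force: 0.0
```

{"method": "play_rows", "body": {"motion": [0, 0, 0, 0, 0, 0, 0, 0, 0, 0, 0, 0, 0, 0]}}

```text
time_s: 8.75
position: [0.4538, -0.2968, 0.3141]
tcp_rot: [-2.013, -2.409, -0.001]
force: [0.5, 0.3, 0.3]
opening: 0.0852
gripper_force: 0.0
```

Run:
```python
from h import *
go(.455,-.297,.035,.182)
c=eyes.get_calibration('wrist'); im=eyes.get_image('wrist')[:,:,::-1].copy(); cv2.imwrite('pics/w4.png',im)
hsv=cv2.cvtColor(im,cv2.COLOR_BGR2HSV)
red=((hsv[...,0]<8)|(hsv[...,0]>170))&(hsv[...,1]>130)&(hsv[...,2]>40)
ct,a=blob(red,256,192,60); x,y,w,h=cv2.boundingRect(ct); print(a,x,y,w,h,cv2.minEnclosingCircle(ct))
```

```text
grasp [ 0.4535 -0.2965  0.1594] turn [-0.001 -0.002 -0.003] shift now-axes cm [-0.06  0.13 12.44] target-axes cm [-0.04  0.12 12.44] q6 -0.82 op 0.0852
335 250 194 19 22 ((259.1300048828125, 204.35000610351562), 10.813029289245605)
```

View pics/w4.png

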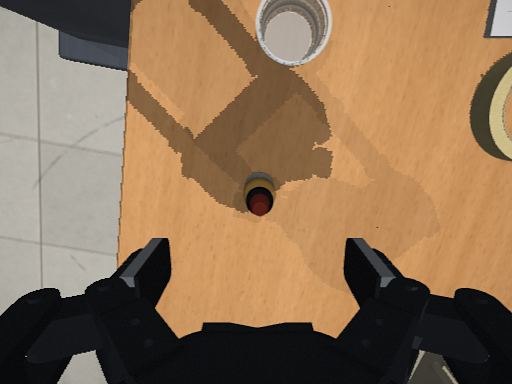

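The dropper's teat is at (259,204) between the open fingers, and the cup is at (294,28), clear.

Run:
```python
from h import *
c=eyes.get_calibration('wrist')
P=cast(c,[[259,204.5],[259.5,188]],.073); print(P, cast(c,[259.5,195],.051))
go(*P[0],.037,.182)
im=cv2.imread('pics/w4.png'); print(c['eye'])
```

```text
[[ 0.45455372 -0.29645272]
 [ 0.45256747 -0.28359301]] [[ 0.45483717 -0.29514574]]
grasp [ 0.4541 -0.2957  0.1597] turn [-0.001 -0.002 -0.002] shift now-axes cm [-0.08  0.03 12.27] target-axes cm [-0.05  0.02 12.27] q6 -0.82 op 0.0855
[ 0.44129349 -0.22964728  0.28433804]
```

{"method": "play_rows", "body": {"motion": [0, -0.1, 0, 4, 0, 0, 0, 0, 0, 0, 4, 0, 0, 0, 0, 0, 0, 3, 0, 0, 0, 0, 0, 0, 1.3, 0, 0, 0, 0, 0, 0, 0, 0, 0, 0]}}

```text
time_s: 9.3
position: [0.4545, -0.2956, 0.1903]
tcp_rot: [-2.006, -2.411, 0.0]
force: [-0.4, -1.1, 0.9]
opening: 0.0853
gripper_force: 0.0
```

{"method": "play_rows", "body": {"motion": [1, 0, 0, 0, 0, 0, 0, 1, 0, 0, 0, 0, 0, 0, 1, 0, 0, 0, 0, 0, 0, 1, 0, 0, 0, 0, 0, 0, 1, 0, 0, 0, 0, 0, 0], "grip_force": 25}}

```text
time_s: 9.8
position: [0.4549, -0.2974, 0.1942]
tcp_rot: [2.01, 2.411, 0.001]
force: [0.7, 1.0, 4.4]
opening: 0.0278
gripper_force: 24.7
```

{"method": "play_rows", "body": {"motion": [1, 0, 0, 0, 0, 0, 0, 1, 0, 0, 0, 0, 0, 0, 1, 0, 0, 0, 0, 0, 0, 1, 0, 0, 0, 0, 0, 0, 1, 0, 0, 0, 0, 0, 0]}}

```text
time_s: 10.3
position: [0.4549, -0.2974, 0.1942]
tcp_rot: [2.01, 2.411, 0.001]
force: [0.2, 0.8, 6.2]
opening: 0.0274
gripper_force: 24.8
```

{"method": "play_rows", "body": {"motion": [1, 0, 0, -1, 0, 0, 0, 1, 0, 0, -3, 0, 0, 0, 1, 0, 0, -4, 0, 0, 0, 1, 0, 0, -4, 0, 0, 0, 1, 0, 0, 0, 0, 0, 0]}}

```text
time_s: 10.8
position: [0.4551, -0.2977, 0.3203]
tcp_rot: [2.005, 2.404, 0.001]
force: [1.0, -0.1, -0.2]
opening: 0.0272
gripper_force: 24.9
```

```bash
python3 -c "
from h import *
go(.6577,-.0757,.156,.182)"
```

```text
grasp [ 0.4564 -0.2987  0.1656] turn [ 0.007  0.008 -0.001] shift now-axes cm [18.2  23.92  0.99] target-axes cm [18.16 23.95  0.96] q6 -0.82 op 0.0272
```

{"method": "play_rows", "body": {"motion": [1, 2.6, 3.42, 0, 0, 0, 0, 1, 2.6, 3.42, 0, 0, 0, 0, 1, 2.6, 3.42, 0, 0, 0, 0, 1, 2.6, 3.42, 0, 0, 0, 0, 1, 2.6, 3.42, 0, 0, 0, 0]}}

```text
time_s: 11.3
position: [0.6001, -0.1371, 0.3119]
tcp_rot: [-2.011, -2.412, 0.001]
force: [1.1, -0.7, -0.9]
opening: 0.0274
gripper_force: 25.0
```

{"method": "play_rows", "body": {"motion": [1, 2.6, 3.42, 0, 0, 0, 0, 1, 2.6, 3.42, 0, 0, 0, 0, 1, 0, 0, 0, 0, 0, 0, 1, 0, 0, 0, 0, 0, 0]}}

```text
time_s: 11.7
position: [0.6575, -0.0742, 0.3112]
tcp_rot: [-2.008, -2.413, 0.003]
force: [0.0, -0.6, -1.6]
opening: 0.0274
gripper_force: 25.1
```

```bash
python3 -c "
from h import *
go(.6577,-.0757,.0415,.182)
cv2.imwrite('pics/w5.png',eyes.get_image('wrist')[:,:,::-1]); print(bot.state()['position'])"
```

```text
grasp [ 0.6571 -0.0742  0.1565] turn [-0.003 -0.     0.001] shift now-axes cm [-0.15  0.02 11.5 ] target-axes cm [-1.50e-01 -1.00e-02  1.15e+01] q6 -0.35 op 0.0274
[ 0.65705878 -0.07517563  0.31170138]
```

View pics/w5.png

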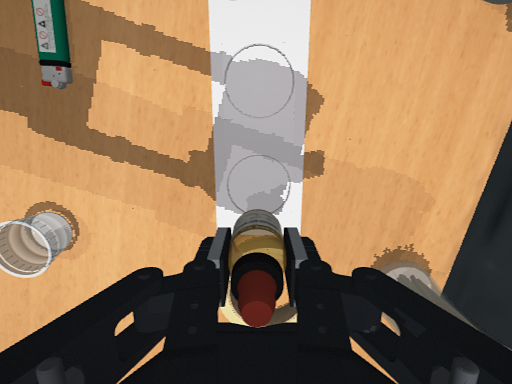

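The bottle is held upright over its well, which is centred at about (259,185); the middle well is at (259,81).

{"method": "play_rows", "body": {"motion": [1, -0.1, 0, 3.5, 0, 0, 0, 1, 0, 0, 3.5, 0, 0, 0, 1, 0, 0, 2.5, 0, 0, 0, 1, 0, 0, 1.2, 0, 0, 0, 1, 0, 0, 0, 0, 0, 0]}}

```text
time_s: 12.25
position: [0.6563, -0.077, 0.2036]
tcp_rot: [-2.011, -2.409, 0.003]
force: [-0.2, 0.2, -0.4]
opening: 0.0275
gripper_force: 25.1
```

{"method": "play_rows", "body": {"motion": [1, 0, 0, 0.2, 0, 0, 0, 1, 0, 0, 0.2, 0, 0, 0, 1, 0, 0, 0.1, 0, 0, 0, 1, 0, 0, 0, 0, 0, 0]}}

```text
time_s: 12.65
position: [0.6576, -0.076, 0.2016]
tcp_rot: [2.011, 2.412, 0.001]
force: [-0.0, 0.1, -0.4]
opening: 0.0276
gripper_force: 25.1
```

```bash
python3 -c "
from h import *
c=eyes.get_calibration('wrist'); s=bot.state(); print(s['position'],s['force'])"
```

```text
[ 0.65761236 -0.0760217   0.20160897] [-0.01546099  0.06516389 -0.44440359]
```

{"method": "play_rows", "body": {"motion": [1, 0, 0, 0.1, 0, 0, 0, 1, 0, 0, 0.1, 0, 0, 0, 1, 0, 0, 0, 0, 0, 0]}}

```text
time_s: 12.95
position: [0.6574, -0.076, 0.1985]
tcp_rot: [-2.011, -2.413, 0.0]
force: [-0.2, -0.3, -0.9]
opening: 0.0279
gripper_force: 25.1
```

{"method": "play_rows", "body": {"motion": [1, 0, 0, 0.1, 0, 0, 0, 1, 0, 0, 0, 0, 0, 0]}}

```text
time_s: 13.15
position: [0.6574, -0.076, 0.1982]
tcp_rot: [2.011, 2.413, 0.0]
force: [-1.1, 0.7, 2.5]
opening: 0.0273
gripper_force: 25.4
```

{"method": "play_rows", "body": {"motion": [1, 0, 0, 0.1, 0, 0, 0, 1, 0, 0, 0, 0, 0, 0]}}

```text
time_s: 13.35
position: [0.6574, -0.076, 0.1982]
tcp_rot: [2.011, 2.413, 0.0]
force: [-3.2, 1.6, 7.0]
opening: 0.0274
gripper_force: 25.7
```

{"method": "play_rows", "body": {"motion": [0.8, 0, 0, -0.1, 0, 0, 0, 0.5, 0, 0, 0, 0, 0, 0, 0.2, 0, 0, 0, 0, 0, 0, 0, 0, 0, 0, 0, 0, 0, 0, 0, 0, 0, 0, 0, 0]}}

```text
time_s: 13.85
position: [0.6574, -0.076, 0.1974]
tcp_rot: [-2.011, -2.413, 0.0]
force: [-0.4, 0.3, -0.1]
opening: 0.0833
gripper_force: 0.0
```

{"method": "play_rows", "body": {"motion": [0, 0, 0, -2, 0, 0, 0, 0, 0, 0, -3, 0, 0, 0, 0, 0, 0, -3.5, 0, 0, 0, 0, 0, 0, -3.5, 0, 0, 0, 0, 0, 0, 0, 0, 0, 0]}}

```text
time_s: 14.35
position: [0.658, -0.0761, 0.3253]
tcp_rot: [2.005, 2.406, 0.009]
force: [0.5, 0.1, 0.7]
opening: 0.0854
gripper_force: 0.0
```

```bash
python3 -c "
from h import *
go(.456,-.1635,.16,.182)
cv2.imwrite('pics/w6.png',eyes.get_image('wrist')[:,:,::-1]); c=eyes.get_calibration('wrist'); print(bot.state()['position'])
import pickle; pickle.dump(c,open('c6.p','wb'))"
```

```text
grasp [ 0.6598 -0.0764  0.1706] turn [ 0.011  0.004 -0.001] shift now-axes cm [ -4.95 -21.46   0.85] target-axes cm [ -4.94 -21.45   1.06] q6 -0.35 op 0.0854
[ 0.65784755 -0.07607756  0.32196408]
```

View pics/w6.png

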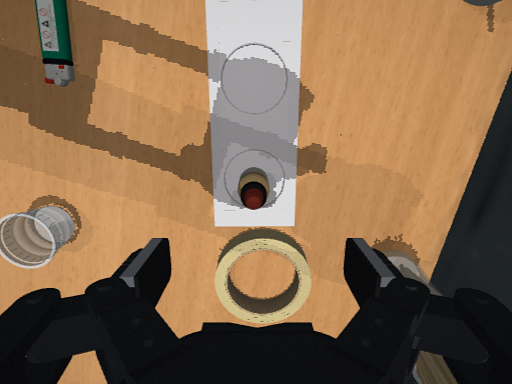

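The dropper stands upright in its end well at (254,190), with the tape undisturbed. The middle well is at (254,79). Next, the cup.

{"method": "play_rows", "body": {"motion": [0, -0.98, -4.29, 0.1, 0, 0, 0, 0, -0.98, -4.29, 0.1, 0, 0, 0, 0, -0.98, -4.29, 0, 0, 0, 0, 0, -0.98, -4.29, 0, 0, 0, 0, 0, -0.98, -4.29, 0, 0, 0, 0]}}

```text
time_s: 14.9
position: [0.4534, -0.1631, 0.3138]
tcp_rot: [-2.01, -2.412, 0.001]
force: [-0.8, -0.2, -0.1]
opening: 0.0852
gripper_force: 0.0
```

{"method": "play_rows", "body": {"motion": [0, 0, 0, 0, 0, 0, 0, 0, 0, 0, 0, 0, 0, 0, 0, 0, 0, 0, 0, 0, 0]}}

```text
time_s: 15.2
position: [0.4557, -0.1626, 0.3151]
tcp_rot: [-2.011, -2.413, -0.0]
force: [0.1, 1.0, 0.7]
opening: 0.0852
gripper_force: 0.0
```

Run:
```python
from h import *
import pickle
c=pickle.load(open('c6.p','rb')); print("midwell",cast(c,[254.5,78.5],.008))
go(.456,-.1635,.033,.182)
c=eyes.get_calibration('wrist'); im=eyes.get_image('wrist')[:,:,::-1].copy(); cv2.imwrite('pics/w7.png',im)
pickle.dump(c,open('c7.p','wb'))
```

```text
midwell [[0.63934811 0.0176455 ]]
grasp [ 0.4556 -0.1626  0.1604] turn [-0.    -0.001 -0.001] shift now-axes cm [-0.1   0.02 12.74] target-axes cm [-0.09  0.02 12.74] q6 -0.59 op 0.0852
```

View pics/w7.png

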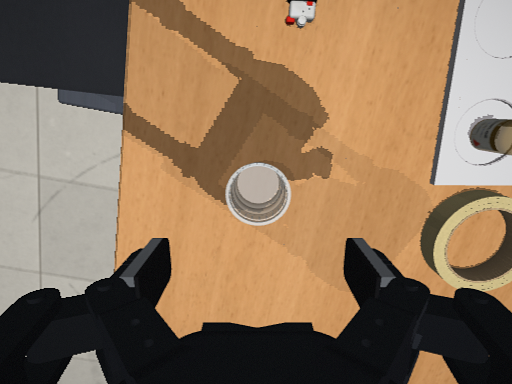

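The cup's rim is centred at about (258.5,193.5), between the fingers, and all is clear.

Run:
```python
from h import *
import pickle
c=pickle.load(open('c7.p','rb')); P=cast(c,[[258.5,193.5]],.044); print(P, np.diff(cast(c,[[226,193],[292,193]],.044),axis=0))
go(*P[0],.033,.182)
```

```text
[[ 0.45586621 -0.1631471 ]] [[0.05586408 0.0102552 ]]
grasp [ 0.4559 -0.1624  0.1604] turn [-0.    -0.001 -0.   ] shift now-axes cm [-7.000e-02 -1.000e-02  1.274e+01] target-axes cm [-0.06 -0.02 12.74] q6 -0.59 op 0.0854
```

{"method": "play_rows", "body": {"motion": [0, -0.1, 0, 4, 0, 0, 0, 0, 0, 0, 4, 0, 0, 0, 0, 0, 0, 3, 0, 0, 0, 0, 0, 0, 1.7, 0, 0, 0, 0, 0, 0, 0, 0, 0, 0]}}

```text
time_s: 15.75
position: [0.4551, -0.1628, 0.1849]
tcp_rot: [-2.006, -2.409, 0.003]
force: [-0.3, 0.1, 0.1]
opening: 0.0854
gripper_force: 0.0
```

{"method": "play_rows", "body": {"motion": [0.2, 0, 0, 0, 0, 0, 0, 0.3, 0, 0, 0, 0, 0, 0, 0.35, 0, 0, 0, 0, 0, 0, 0.4, 0, 0, 0, 0, 0, 0, 0.45, 0, 0, 0, 0, 0, 0], "grip_force": 20}}

```text
time_s: 16.25
position: [0.4559, -0.164, 0.1903]
tcp_rot: [2.01, 2.411, 0.001]
force: [0.0, 0.9, 5.6]
opening: 0.0502
gripper_force: 20.4
```

{"method": "play_rows", "body": {"motion": [0.5, 0, 0, 0, 0, 0, 0, 0.6, 0, 0, 0, 0, 0, 0, 0.6, 0, 0, 0, 0, 0, 0, 0.6, 0, 0, 0, 0, 0, 0]}}

```text
time_s: 16.65
position: [0.4559, -0.164, 0.1903]
tcp_rot: [2.01, 2.411, 0.002]
force: [0.5, -0.0, 6.3]
opening: 0.0506
gripper_force: 20.5
```

{"method": "play_rows", "body": {"motion": [0.6, 0, 0, -1, 0, 0, 0, 0.6, 0, 0, -3, 0, 0, 0, 0.6, 0, 0, -4, 0, 0, 0, 0.6, 0, 0, -4, 0, 0, 0, 0.6, 0, 0, 0, 0, 0, 0]}}

```text
time_s: 17.15
position: [0.4561, -0.1642, 0.3161]
tcp_rot: [2.005, 2.405, 0.005]
force: [0.2, -0.9, -0.4]
opening: 0.0501
gripper_force: 21.0
```

```bash
python3 -c "
from h import *
go(.6403,.0175,.156,.182)"
```

```text
grasp [ 0.4576 -0.1649  0.1614] turn [ 0.009  0.006 -0.001] shift now-axes cm [14.56 21.38  0.64] target-axes cm [14.53 21.4   0.54] q6 -0.6 op 0.0501
```

{"method": "play_rows", "body": {"motion": [0.6, 2.43, 3.56, 0, 0, 0, 0, 0.6, 2.43, 3.56, 0, 0, 0, 0, 0.6, 2.43, 3.56, 0, 0, 0, 0, 0.6, 2.43, 3.56, 0, 0, 0, 0, 0.6, 2.43, 3.56, 0, 0, 0, 0]}}

```text
time_s: 17.65
position: [0.6095, -0.0109, 0.3082]
tcp_rot: [-2.011, -2.413, 0.001]
force: [0.6, -1.0, 0.1]
opening: 0.0507
gripper_force: 21.1
```

{"method": "play_rows", "body": {"motion": [0.6, 2.43, 3.56, 0, 0, 0, 0, 0.6, 0, 0, 0, 0, 0, 0, 0.6, 0, 0, 0, 0, 0, 0, 0.6, 0, 0, 0, 0, 0, 0]}}

```text
time_s: 18.05
position: [0.6388, 0.0174, 0.3085]
tcp_rot: [-2.012, -2.412, 0.001]
force: [-0.7, -0.1, 0.3]
opening: 0.05
gripper_force: 21.2
```

```bash
python3 -c "
from h import *
go(.6403,.0175,.04,.182)
cv2.imwrite('pics/w8.png',eyes.get_image('wrist')[:,:,::-1]); print(bot.state()['position'])
c=eyes.get_calibration('wrist'); import pickle; pickle.dump(c,open('c8.p','wb'))"
```

```text
grasp [0.6387 0.0174 0.1538] turn [-0.001  0.    -0.002] shift now-axes cm [-0.02  0.16 11.38] target-axes cm [-0.02  0.15 11.38] q6 -0.21 op 0.05
[0.63872693 0.01716618 0.30891394]
```

View pics/w8.png

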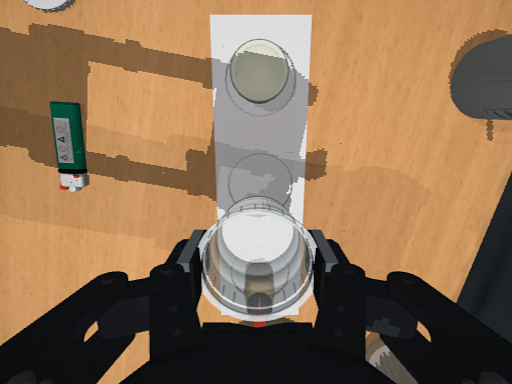

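The cup is upright and held level over the middle well, which is centred at about (260,184). The jar is at (260,70), fine.

{"method": "play_rows", "body": {"motion": [0.6, 0, 0.1, 3.5, 0, 0, 0, 0.6, 0, 0, 3.5, 0, 0, 0, 0.6, 0, 0, 2.5, 0, 0, 0, 0.6, 0, 0, 1.2, 0, 0, 0, 0.6, 0, 0, 0, 0, 0, 0]}}

```text
time_s: 18.6
position: [0.6393, 0.0174, 0.2001]
tcp_rot: [-2.011, -2.41, 0.003]
force: [0.1, -0.1, -1.1]
opening: 0.0503
gripper_force: 21.2
```

{"method": "play_rows", "body": {"motion": [0.6, 0, 0, 0.2, 0, 0, 0, 0.6, 0, 0, 0.2, 0, 0, 0, 0.6, 0, 0, 0, 0, 0, 0]}}

```text
time_s: 18.9
position: [0.6406, 0.0181, 0.1992]
tcp_rot: [2.011, 2.412, 0.002]
force: [-0.4, 0.3, -0.4]
opening: 0.0502
gripper_force: 21.2
```

```bash
python3 -c "
from h import *
import pickle
c=pickle.load(open('c8.p','rb')); print(cast(c,[260,184],.008)); go(.6403,.0175,.04,.182); print(bot.state()['force'])"
```

```text
[[0.6403338  0.01767107]]
grasp [0.641  0.0181 0.0445] turn [ 0.002  0.    -0.001] shift now-axes cm [-0.06 -0.04  0.45] target-axes cm [-0.06 -0.04  0.45] q6 -0.21 op 0.0502
[-0.3577749   0.27241161 -0.37812894]
```

{"method": "play_rows", "body": {"motion": [0.6, 0, 0, 0.1, 0, 0, 0, 0.6, 0, 0, 0.1, 0, 0, 0, 0.6, 0, 0, 0.1, 0, 0, 0, 0.6, 0, 0, 0, 0, 0, 0]}}

```text
time_s: 19.3
position: [0.6402, 0.0183, 0.1945]
tcp_rot: [-2.011, -2.413, 0.0]
force: [0.3, 0.5, -0.1]
opening: 0.0503
gripper_force: 21.2
```

{"method": "play_rows", "body": {"motion": [0.6, 0, 0, 0.1, 0, 0, 0, 0.6, 0, 0, 0, 0, 0, 0]}}

```text
time_s: 19.5
position: [0.6403, 0.0182, 0.1944]
tcp_rot: [2.011, 2.413, 0.0]
force: [-2.3, -0.3, 3.9]
opening: 0.0503
gripper_force: 21.3
```

{"method": "play_rows", "body": {"motion": [0.6, 0, 0, 0.1, 0, 0, 0, 0.6, 0, 0, 0, 0, 0, 0]}}

```text
time_s: 19.7
position: [0.6403, 0.0182, 0.1943]
tcp_rot: [2.011, 2.413, 0.001]
force: [-3.9, -0.5, 7.7]
opening: 0.0505
gripper_force: 21.5
```

{"method": "play_rows", "body": {"motion": [0.4, 0, 0, -0.1, 0, 0, 0, 0.3, 0, 0, 0, 0, 0, 0, 0.15, 0, 0, 0, 0, 0, 0, 0, 0, 0, 0, 0, 0, 0, 0, 0, 0, 0, 0, 0, 0]}}

```text
time_s: 20.2
position: [0.6402, 0.0182, 0.1933]
tcp_rot: [-2.011, -2.413, 0.0]
force: [-0.0, -1.1, -0.4]
opening: 0.0851
gripper_force: 0.0
```

{"method": "play_rows", "body": {"motion": [0, 0, 0, -1, 0, 0, 0, 0, 0, 0, -3.5, 0, 0, 0, 0, 0, 0, -4, 0, 0, 0, 0, 0, 0, -3.5, 0, 0, 0, 0, 0, 0, 0, 0, 0, 0]}}

```text
time_s: 20.7
position: [0.6409, 0.0183, 0.3225]
tcp_rot: [2.005, 2.406, 0.012]
force: [0.1, 0.2, 1.1]
opening: 0.0852
gripper_force: 0.0
```

{"method": "play_rows", "body": {"motion": [0, 0, 0, 0, 0, 0, 0, 0, 0, 0, 0, 0, 0, 0, 0, 0, 0, 0, 0, 0, 0]}}

```text
time_s: 21.0
position: [0.64, 0.0182, 0.3117]
tcp_rot: [-2.01, -2.411, 0.003]
force: [0.2, -0.4, -0.8]
opening: 0.0853
gripper_force: 0.0
```

```bash
python3 -c "
from h import *
go(.4357,.162,.16,.182)
c=eyes.get_calibration('wrist');cv2.imwrite('pics/w9.png',eyes.get_image('wrist')[:,:,::-1])
import pickle; pickle.dump(c,open('c9.p','wb'))"
```

```text
grasp [0.6395 0.0183 0.157 ] turn [-0.003 -0.001 -0.001] shift now-axes cm [ 17.82 -17.51  -0.24] target-axes cm [ 17.84 -17.49  -0.3 ] q6 -0.21 op 0.0853
```

View pics/w9.png

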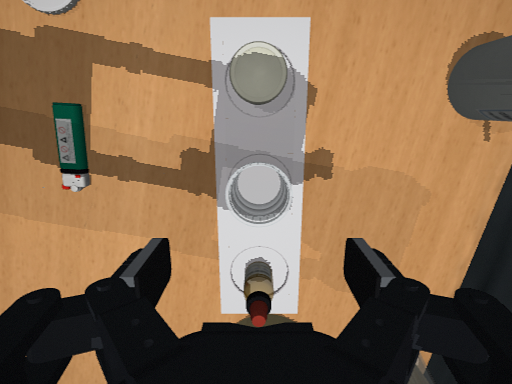

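The cup stands in the middle well, rim about (259,190). The dropper (258,290) and jar (259,72) are upright. Next, the lid.

{"method": "play_rows", "body": {"motion": [0, 2.97, -2.92, 0, 0, 0, 0, 0, 2.97, -2.92, 0, 0, 0, 0, 0, 2.97, -2.92, 0, 0, 0, 0, 0, 2.97, -2.92, 0, 0, 0, 0, 0, 2.97, -2.92, 0, 0, 0, 0]}}

```text
time_s: 21.55
position: [0.4684, 0.1387, 0.3125]
tcp_rot: [-2.011, -2.412, 0.002]
force: [-0.5, 0.2, 0.4]
opening: 0.0856
gripper_force: 0.0
```

{"method": "play_rows", "body": {"motion": [0, 2.97, -2.92, 0, 0, 0, 0, 0, 0, 0, 0, 0, 0, 0, 0, 0, 0, 0, 0, 0, 0, 0, 0, 0, 0, 0, 0, 0]}}

```text
time_s: 21.95
position: [0.4363, 0.1616, 0.3133]
tcp_rot: [2.012, 2.413, -0.001]
force: [0.4, 1.2, -0.1]
opening: 0.0855
gripper_force: 0.0
```

Run:
```python
from h import *
import pickle
c=pickle.load(open('c9.p','rb')); g=cv2.GaussianBlur(cv2.imread('pics/w9.png',0),(3,3),0)
H=cv2.HoughCircles(g[140:245,205:315],cv2.HOUGH_GRADIENT_ALT,1,1,param1=100,param2=.6,minRadius=26,maxRadius=36)
if H is not None:
    for x,y,r in H[0][:5]: print("cup",x+205,y+140,r,cast(c,[x+205,y+140],.048))
print(cast(c,[258.7,190],.048))
go(.4357,.162,.16,.182)
c=eyes.get_calibration('wrist'); im=eyes.get_image('wrist')[:,:,::-1].copy(); cv2.imwrite('pics/w10.png',im); hsv=cv2.cvtColor(im,cv2.COLOR_BGR2HSV)
for t in(100,130):
    ct,a=blob((hsv[...,1]<60)&(hsv[...,2]>t),257,195,60); cc,r=cv2.minEnclosingCircle(ct); print(a,np.pi*r*r,cc,r,cv2.fitEllipse(ct)); P=cast(c,cv2.fitEllipse(ct)[0],.008)[0]; print(P)
go(*P,.02,.182)
```

```text
cup 258.0 188.0 31.1658 [[0.63776993 0.02424037]]
cup 252.0 184.0 30.976494 [[0.63227078 0.02670562]]
cup 260.0 194.0 30.668934 [[0.64034852 0.01944955]]
cup 268.0 189.0 31.325878 [[0.64609673 0.02489965]]
cup 246.0 181.0 30.857126 [[0.626956   0.02831874]]
[[0.63865346 0.02265452]]
grasp [0.4363 0.1615 0.1586] turn [-0.     0.    -0.001] shift now-axes cm [ 0.05 -0.06 -0.14] target-axes cm [ 0.05 -0.06 -0.14] q6 0.1 op 0.0855
2895 2991.692348935916 (257.34539794921875, 182.54605102539062) 30.859119415283203 ((257.35107421875, 182.57887268066406), (59.01483154296875, 60.65089416503906), 89.23251342773438)
[0.43530646 0.16195237]
2878 2991.692348935916 (257.34539794921875, 182.54605102539062) 30.859119415283203 ((257.3629455566406, 182.70742797851562), (58.63014221191406, 60.68903732299805), 89.4864730834961)
[0.43534096 0.16182785]
grasp [0.4364 0.1614 0.1586] turn [-0.001  0.    -0.002] shift now-axes cm [ 0.06 -0.1  13.86] target-axes cm [ 0.06 -0.11 13.86] q6 0.1 op 0.0851
```

{"method": "play_rows", "body": {"motion": [0, 0.05, -0.1, 3.5, 0, 0, 0, 0, 0, 0, 3.5, 0, 0, 0, 0, 0, 0, 3, 0, 0, 0, 0, 0, 0, 1.5, 0, 0, 0, 0, 0, 0, 0.8, 0, 0, 0]}}

```text
time_s: 22.5
position: [0.4349, 0.1617, 0.189]
tcp_rot: [-2.012, -2.411, 0.004]
force: [-0.6, -0.2, 0.5]
opening: 0.0852
gripper_force: 0.0
```

{"method": "play_rows", "body": {"motion": [0, 0, 0, 0.5, 0, 0, 0, 0, 0, 0, 0.5, 0, 0, 0, 0, 0, 0, 0.4, 0, 0, 0, 0, 0, 0, 0.2, 0, 0, 0, 0, 0, 0, 0, 0, 0, 0]}}

```text
time_s: 23.0
position: [0.4348, 0.1623, 0.1749]
tcp_rot: [2.011, 2.413, 0.001]
force: [-0.5, 0.5, -0.2]
opening: 0.0855
gripper_force: 0.0
```

Run:
```python
from h import *
go(.4353,.1619,.017,.182); print(bot.state()['force'])
im=cv2.imread('pics/w9.png'); g=cv2.GaussianBlur(cv2.cvtColor(im,6),(3,3),0).astype(float)
cv2.imwrite('pics/cr9.png',cv2.resize(im[145:235,205:315],None,fx=6,fy=6,interpolation=cv2.INTER_NEAREST))
```

```text
grasp [0.4349 0.1624 0.0202] turn [ 0.    -0.    -0.001] shift now-axes cm [-0.05  0.04  0.32] target-axes cm [-0.05  0.04  0.32] q6 0.1 op 0.0855
[-0.53808911  0.54729624 -0.17792586]
```

View pics/cr9.png

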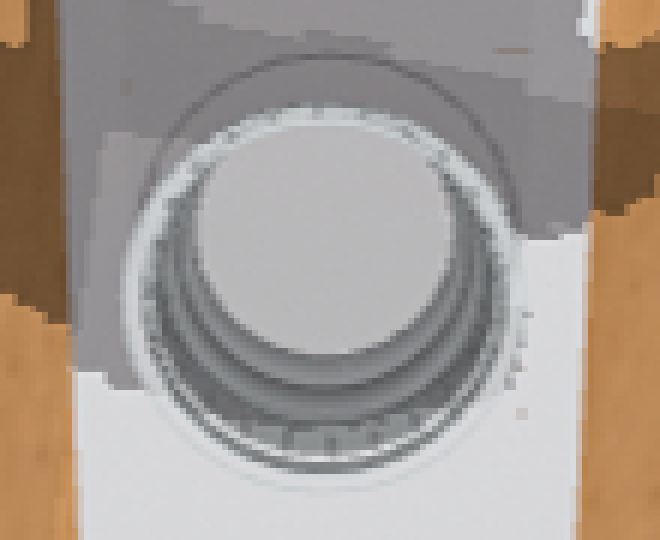

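The crop shows the cup rim's outline, centred at w9 pixel (258.9,194.4), so the cup sits near (0.640, 0.019).

{"method": "play_rows", "body": {"motion": [0, 0, 0, 0.1, 0, 0, 0, 0, 0, 0, 0.1, 0, 0, 0, 0, 0, 0, 0.1, 0, 0, 0, 0, 0, 0, 0.05, 0, 0, 0, 0, 0, 0, 0, 0, 0, 0], "grip_force": 25}}

```text
time_s: 23.5
position: [0.4347, 0.1623, 0.1711]
tcp_rot: [-2.011, -2.413, 0.0]
force: [0.1, 0.0, -0.5]
opening: 0.0854
gripper_force: 0.0
```

{"method": "play_rows", "body": {"motion": [0.2, 0, 0, 0, 0, 0, 0, 0.3, 0, 0, 0, 0, 0, 0, 0.35, 0, 0, 0, 0, 0, 0, 0.4, 0, 0, 0, 0, 0, 0, 0.45, 0, 0, 0, 0, 0, 0]}}

```text
time_s: 24.0
position: [0.4349, 0.1623, 0.1718]
tcp_rot: [2.011, 2.413, 0.001]
force: [-1.9, -0.0, 5.4]
opening: 0.0566
gripper_force: 26.7
```

{"method": "play_rows", "body": {"motion": [0.45, 0, 0, 0, 0, 0, 0, 0.45, 0, 0, 0, 0, 0, 0]}}

```text
time_s: 24.2
position: [0.4349, 0.1623, 0.1718]
tcp_rot: [2.011, 2.413, 0.001]
force: [-2.1, -0.1, 5.2]
opening: 0.0566
gripper_force: 26.7
```

{"method": "play_rows", "body": {"motion": [0.45, 0, 0, -1, 0, 0, 0, 0.45, 0, 0, -3, 0, 0, 0, 0.45, 0, 0, -4, 0, 0, 0, 0.45, 0, 0, -4, 0, 0, 0, 0.45, 0, 0, -2, 0, 0, 0]}}

```text
time_s: 24.7
position: [0.435, 0.1624, 0.3158]
tcp_rot: [2.009, 2.411, 0.008]
force: [0.7, -0.5, -0.3]
opening: 0.0565
gripper_force: 26.8
```

{"method": "play_rows", "body": {"motion": [0.45, 0, 0, 0, 0, 0, 0, 0.45, 0, 0, 0, 0, 0, 0]}}

```text
time_s: 24.9
position: [0.4348, 0.1623, 0.311]
tcp_rot: [2.011, 2.413, 0.001]
force: [-0.3, -0.2, -0.8]
opening: 0.0568
gripper_force: 26.8
```

```bash
python3 -c "
from h import *
go(.640,.0192,.16,.182)"
```

```text
grasp [0.4348 0.1623 0.1563] turn [ 0.    -0.    -0.001] shift now-axes cm [-17.77  17.61  -0.36] target-axes cm [-17.79  17.6   -0.37] q6 0.1 op 0.0568
```

{"method": "play_rows", "body": {"motion": [0.45, -2.54, 2.51, 0, 0, 0, 0, 0.45, -2.54, 2.51, 0, 0, 0, 0, 0.45, -2.54, 2.51, 0, 0, 0, 0, 0.45, -2.54, 2.51, 0, 0, 0, 0, 0.45, -2.54, 2.51, 0, 0, 0, 0]}}

```text
time_s: 25.4
position: [0.5818, 0.059, 0.3083]
tcp_rot: [-2.01, -2.411, 0.004]
force: [-0.4, 0.2, -0.2]
opening: 0.0566
gripper_force: 26.8
```

{"method": "play_rows", "body": {"motion": [0.45, -2.54, 2.51, 0, 0, 0, 0, 0.45, -2.54, 2.51, 0, 0, 0, 0, 0.45, 0, 0, 0, 0, 0, 0, 0.45, 0, 0, 0, 0, 0, 0, 0.45, 0, 0, 0, 0, 0, 0]}}

```text
time_s: 25.9
position: [0.639, 0.0196, 0.3099]
tcp_rot: [-2.01, -2.412, 0.002]
force: [0.1, -0.1, -0.7]
opening: 0.0563
gripper_force: 26.8
```

{"method": "play_rows", "body": {"motion": [0.45, 0, 0, 2, 0, 0, 0, 0.45, 0, 0, 2, 0, 0, 0, 0.45, 0, 0, 2, 0, 0, 0, 0.45, 0, 0, 1, 0, 0, 0, 0.45, 0, 0, 0, 0, 0, 0]}}

```text
time_s: 26.4
position: [0.6386, 0.0198, 0.2394]
tcp_rot: [-2.009, -2.412, 0.003]
force: [-0.1, 0.5, 0.3]
opening: 0.0565
gripper_force: 26.8
```

{"method": "play_rows", "body": {"motion": [0.45, 0, 0, 0, 0, 0, 0, 0.45, 0, 0, 0, 0, 0, 0, 0.45, 0, 0, 0, 0, 0, 0]}}

```text
time_s: 26.7
position: [0.6399, 0.0191, 0.2427]
tcp_rot: [2.01, 2.412, 0.002]
force: [-0.6, -0.6, 0.1]
opening: 0.0564
gripper_force: 26.8
```

```bash
python3 -c "
from h import *
go(.640,.0192,.0645,.182);print(bot.state()['position'])"
```

```text
grasp [0.6402 0.0191 0.088 ] turn [ 0.002  0.    -0.001] shift now-axes cm [0.01 0.01 2.35] target-axes cm [0.01 0.02 2.35] q6 -0.2 op 0.0564
[0.63986881 0.01908109 0.24269933]
```

{"method": "play_rows", "body": {"motion": [0.45, 0, 0, 0.5, 0, 0, 0, 0.45, 0, 0, 0.5, 0, 0, 0, 0.45, 0, 0, 0.4, 0, 0, 0, 0.45, 0, 0, 0.3, 0, 0, 0, 0.45, 0, 0, 0, 0, 0, 0]}}

```text
time_s: 27.2
position: [0.6394, 0.019, 0.2231]
tcp_rot: [-2.011, -2.412, 0.001]
force: [-0.1, -0.1, 0.2]
opening: 0.0568
gripper_force: 26.8
```

{"method": "play_rows", "body": {"motion": [0.45, 0, 0, 0.2, 0, 0, 0, 0.45, 0, 0, 0.1, 0, 0, 0, 0.45, 0, 0, 0, 0, 0, 0, 0.45, 0, 0, 0, 0, 0, 0]}}

```text
time_s: 27.6
position: [0.6396, 0.019, 0.2213]
tcp_rot: [2.011, 2.413, 0.0]
force: [0.1, 0.4, 0.9]
opening: 0.0565
gripper_force: 26.8
```

{"method": "play_rows", "body": {"motion": [0.45, 0, 0, 0.1, 0, 0, 0, 0.45, 0, 0, 0, 0, 0, 0, 0.45, 0, 0, 0, 0, 0, 0]}}

```text
time_s: 27.9
position: [0.6396, 0.019, 0.2202]
tcp_rot: [2.012, 2.413, 0.0]
force: [0.1, 1.2, 0.1]
opening: 0.0562
gripper_force: 26.8
```

{"method": "play_rows", "body": {"motion": [0.45, 0, 0, 0.1, 0, 0, 0, 0.45, 0, 0, 0, 0, 0, 0, 0.45, 0, 0, 0, 0, 0, 0]}}

```text
time_s: 28.2
position: [0.6396, 0.019, 0.2191]
tcp_rot: [-2.012, -2.413, 0.0]
force: [-0.3, -0.2, -0.0]
opening: 0.0567
gripper_force: 26.8
```

{"method": "play_rows", "body": {"motion": [0.45, 0, 0, 0.05, 0, 0, 0, 0.45, 0, 0, 0, 0, 0, 0, 0.45, 0, 0, 0, 0, 0, 0]}}

```text
time_s: 28.5
position: [0.6396, 0.019, 0.2187]
tcp_rot: [-2.012, -2.413, 0.0]
force: [-0.8, 0.6, 0.6]
opening: 0.0563
gripper_force: 26.8
```

{"method": "play_rows", "body": {"motion": [0.45, 0, 0, 0.05, 0, 0, 0, 0.45, 0, 0, 0, 0, 0, 0, 0.45, 0, 0, 0, 0, 0, 0]}}

```text
time_s: 28.8
position: [0.6397, 0.019, 0.2185]
tcp_rot: [2.011, 2.413, 0.0]
force: [-0.6, 0.1, 1.7]
opening: 0.0564
gripper_force: 26.9
```

{"method": "play_rows", "body": {"motion": [0.45, 0, 0, 0.05, 0, 0, 0, 0.45, 0, 0, 0, 0, 0, 0, 0.45, 0, 0, 0, 0, 0, 0]}}

```text
time_s: 29.1
position: [0.6397, 0.019, 0.2184]
tcp_rot: [2.011, 2.413, 0.001]
force: [-1.2, 0.5, 6.0]
opening: 0.0563
gripper_force: 27.2
```

{"method": "play_rows", "body": {"motion": [0.35, 0, 0, 0, 0, 0, 0, 0.25, 0, 0, 0, 0, 0, 0, 0.1, 0, 0, 0, 0, 0, 0, 0, 0, 0, 0, 0, 0, 0, 0, 0, 0, 0, 0, 0, 0]}}

```text
time_s: 29.6
position: [0.6395, 0.019, 0.2171]
tcp_rot: [-2.011, -2.413, 0.001]
force: [-0.1, -0.3, -0.2]
opening: 0.0852
gripper_force: 0.0
```

{"method": "play_rows", "body": {"motion": [0, 0, 0, -1, 0, 0, 0, 0, 0, 0, -2, 0, 0, 0, 0, 0, 0, -3.5, 0, 0, 0, 0, 0, 0, -3.5, 0, 0, 0, 0, 0, 0, -2, 0, 0, 0]}}

```text
time_s: 30.1
position: [0.6396, 0.019, 0.3425]
tcp_rot: [2.009, 2.41, 0.005]
force: [0.6, -1.1, 0.4]
opening: 0.0851
gripper_force: 0.0
```

{"method": "play_rows", "body": {"motion": [0, 0, 0, 0, 0, 0, 0, 0, 0, 0, 0, 0, 0, 0, 0, 0, 0, 0, 0, 0, 0]}}

```text
time_s: 30.4
position: [0.6394, 0.019, 0.3358]
tcp_rot: [-2.01, -2.411, 0.003]
force: [-0.3, -0.0, -0.3]
opening: 0.0856
gripper_force: 0.0
```

Run:
```python
from h import *
c=eyes.get_calibration('wrist'); w=eyes.get_image('wrist')[:,:,::-1].copy(); s=eyes.get_image('side')[:,:,::-1]
cv2.imwrite('pics/w11.png',w)
out=np.hstack([w[:,150:400],cv2.resize(s[140:300,170:340],None,fx=2.4,fy=2.4,interpolation=2)]); cv2.imwrite('pics/fin.png',out); print(out.shape,bot.state()['position'])
```

```text
(384, 658, 3) [0.63944199 0.01901326 0.33556032]
```

View pics/fin.png

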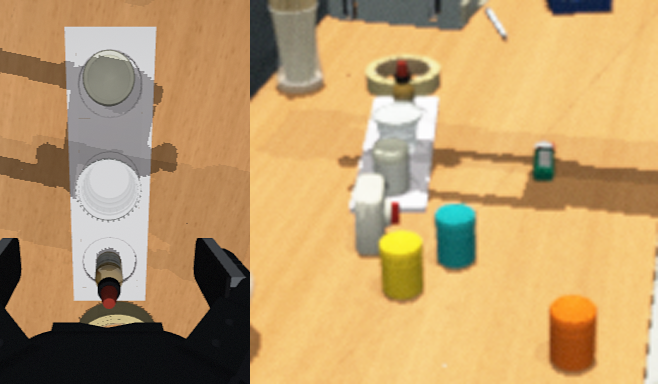

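The lid (crop (109,189), so wrist pixel (259,189)) sits on the cup. The jar and dropper stand in their wells, and the timer, tape and lighter are unmoved. One numeric check of lid centring follows.

Run:
```python
from h import *
c=eyes.get_calibration('wrist'); print(cast(c,[[259,189],[225.5,189],[292,189],[259,156],[259,221]],.056).round(4))
t=eyes.get_image('top')[:,:,::-1].copy(); ct=eyes.get_calibration('top')
uv=R.from_rotvec(ct['attitude']).inv().apply(np.array([.640,.019,.056])-ct['eye']); print(uv[:2]/uv[2]*ct['fx']+[ct['cx'],ct['cy']])
a=cv2.imread('pics/top0.png'); d=cv2.absdiff(a,t).max(2)
for n,x,y in(("timer",184,168),("tape",327,146),("lighter",256,226)): print(n,d[y-12:y+12,x-14:x+14].mean())
```

```text
[[ 0.6389  0.0202]
 [ 0.6097  0.0148]
 [ 0.6677  0.0255]
 [ 0.6336  0.0491]
 [ 0.6445 -0.0096]]
[256.84414444 159.047459  ]
timer 3.9404761904761907
tape 3.486607142857143
lighter 69.95535714285714
```

```bash
python3 -c "
from station import bot
print(bot.hand_in())"
```

```text
the job is handed in; nothing more can be done
None
```

The job is handed in at about 30 s of the 109 s: jar, dropper bottle and cup stand in their wells, and the lid measures within about 1–2 mm of the cup's centre. The timer and tape roll are unmoved in the top view; the lighter looks unmoved in the other views, as the arm hid it from the top one.

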